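Clamp a shelf rail in the drilling jig with its eccentric

ROBOT

A 6-joint arm with a two-finger parallel gripper is mounted at the origin on the work surface. World frame = base frame: x ahead of the robot, y to its left, z up, the work surface at z = 0. Lengths are in mm, angles in degrees, forces in N, time in s.
With the tool pointing down it reaches from about 300 to 750 mm from the base axis. Payload 8.5 kg.
Tool frame: the origin (TCP) lies where the fingers leave the gripper's body, on its centre line; the fingertips stand 73 mm ahead of it and the grasp point (between the pads) lies 54 mm ahead of it; z points along the fingers, y is the line along which they close (so a half turn about z gives the same grasp; the last joint's range is limited). The gripper opens to 85 mm and grips with 20 to 120 N. Pads are 22 mm wide; open, the fingers measure 114 mm over their backs; the gripper's body (76 mm by 85 mm) begins 54 mm behind the grasp point. The pads swing forward as they close: fully open they stand 13 mm farther back than shut.
Start: joints at [62.951, 21.807, 74.336, -0, 83.858, -12.336], TCP at [139.685, 531.948, 303.922] pointing down, gripper open.
Joint ranges: [-178.18, 178.18], [-50.72, 133.34], [12.68, 142.11], [-81.47, 261.47], [9.98, 163.14], [-165.26, 165.26]. Speed limits (degrees/s): [136.94, 136.94, 180, 180, 180, 180].

INTERFACE

Orientations are given as a 3x3 rotation matrix whose columns are the frame's x, y, z axes.
In Python, from cell import manip, cams, job gives the robot as it stands. The module is installed in compiled form; this text tells all that it offers.
- The arm moves only by the shell command python3 -m crank 'ROWS' [FORCE]. ROWS is JSON, a list of rows, each a list of 7 numbers: the shift along the world's x, y, z in m, then the turn, a rotation vector about the world's x, y, z in degrees, then the finger opening in m, from 0 to 0.0854. In form: [[tx, ty, tz, rx, ry, rz, claw], ...]. A call has exactly 10 rows; each row is the pose to reach, as a shift and turn from the pose commanded when the call began; what a row does not reach only later rows make up. A row lasts 1/10 s, in which the tool goes at most 50 mm and 8.59 degrees, less where a joint would pass 70% of its speed; a pose out of reach is approached as far as the arm can. A call with a gripper value outside its range is refused whole. The fingers move at their own pace and stop on an object; FORCE is the grip in N (left out, the last holds). Time passes only in rows, so rows that repeat a pose let the fingers close, or fill a call up. It gives the time, the measured TCP pose, the force, the opening and the grip force at its end, in the units of the state.
- manip.sense(): the state, without advancing time (a new reading comes with each control period).
- cams.grab_frame(name): name is "scene" or "top" or "wrist"; returns the picture (480x640x3 uint8, red, green, blue); there is no depth.
- cams.get_calibration(name): a dict with "fx", "fy", "cx", "cy" (pixels), "view" (4x4, takes a point from world to camera coordinates). Camera axes: x right, y down, z forward; pixel columns grow to the right and rows downward; lengths in mm; the calibration is good to about 2 mm. A picture is of the moment at which its call begins: read the wrist's pose just before it. get_calibration takes no time and is no camera call; for the wrist camera it gives the pose at the moment of the call.
- job.job_done(): hands the job in; it is judged then, once.
The state is a dict: "time": time; "qpos": joint angles; "qvel": joint speeds; "joint_torque": joint torques, N m; "tcp_pos": TCP position; "ee_rot": TCP orientation; "ft_force": force on the tool from outside, world axes, zero at the start; "ft_torque": the same for the moment, N m; "width": finger opening in mm; "gripper_force": force on a finger pad.
Only numpy, scipy, OpenCV 4.12 (cv2) and the standard library are available. Lean on these libraries where they do the work, as an engineer would, in place of code of your own. Each camera call takes 0.05 s, during which the arm holds its last target. There are 200 camera calls.

TASK

Lay the orange shelf rail flat on the drilling jig's bed between the fence and the red eccentric, slide it gently under the drill-bush bridge until it is fully home against the end stop and along the fence, then turn the eccentric by its black cross grip until the lobe bears firmly on the rail and keeps it clamped, still fully home, after you let go. The rail is thin-walled plastic, so tighten by feel to a snug 10 to 20 newtons, never so hard that its walls bow in, and leave the carton, the tape and the jar where they are.

Things in the scene. Friction and masses are not known exactly. Their poses are not given: they have to be found in the camera images.
- rail: The loose part: orange thin-walled plastic box section, 40 mm wide (x), 200 long (y), 40 tall, open ends, both ends alike, about 0.12 kg. Origin: centre of its underside. Starts flat on the table; its axes are within 0.75 rad of the jig's. Its walls bow in if the eccentric presses on it with over 25 N or if it is pushed or dropped against the jig with over 40 N.
- jig: The drilling jig, fixed: a plywood bed 270 mm (x) by 320 mm (y), 18 mm thick, that carries the fence, the end stop, the bush bridge and the clamp. Origin: centre of its underside; z up.
- fence (a point): Foot of the fence's face, on the bed (jig x = +60 mm, y = 0). The fence is an aluminium bar along the jig's y, 12 mm tall and 25 mm wide, from y = -160 to +120 mm; the rail's +x side goes against it.
- stop (a point): Foot of the end stop's face, on the bed (jig x = +40, y = +110 mm): a dark steel block 30 mm tall, 50 mm wide, 20 mm thick, against which the rail's +y end goes.
- bush (a point): Top of the brass drill bush on the steel bridge (jig x = +40, y = +88 mm, 59 mm above the bed). The bridge spans x = +20 to +103, y = +71 to +105 mm, underside 46 mm and top 53 mm above the bed, on a pillar beyond the fence. The rail slides under it in +y.
- seat (a point): The point on top of the bed (18 mm above the table) where the rail's origin lies when the rail is fully home against fence and end stop (jig x = +40, y = +10 mm). Same axes as the jig.
- clamp: Eccentric clamp: steel foot fixed on the bed. Origin: on the pivot axis at the bed's top, jig y = +25 mm, x from -12 to -10 mm, set differently each time; jig's axes. It carries a red disc, 48 mm diameter, 5 to 19 mm above the bed, its centre 12 mm off the pivot (white dot on the lobe), and an 18 mm spindle up to the grip.
- cam (a joint): Angle of the grip, rad, growing counter-clockwise from above, swinging the lobe to the rail. The grip is keyed on splines at no set angle: at 0 the lobe points along the jig's -y, give or take 0.25 rad. Starts open, 4 mm or more clear of a home rail; meets it at 0.3 to 1.0. Turns at 0.05 N m, then stiffens: 0.03 to 0.04 N m per N on the rail; 0.4 to 0.6 is snug, over 0.7 too much. It stays put.
- cam_grip (a point): Centre of the black cross grip over the pivot, 75 mm above the bed (93 mm above the table): a bar 50 mm long (this point's x), 15 mm wide (its y), 30 mm tall. At angle 0 it lies along the jig's x; it turns with the eccentric. Pinch it across the 15 mm from above.
- carton: Bystander: blue carton with yellow panels, 110 by 110 by 100 mm tall, 0.7 kg. Origin: centre of its underside. Leave it.
- tape: Bystander: roll of brown packing tape lying flat, 100 mm across, 48 mm tall. Origin: centre of its underside. Leave it.
- screws: Bystander: jar of screws with a yellow cap, 60 mm across, 70 mm tall. Origin: centre of its underside. Leave it.
There are look-alikes about, which are no part of the job. Of the things shaped like the rail, the orange one is meant.

How it is judged:
By the outcome, as a careful person would: the job done as asked, in the order asked, and still so for the second after the job is handed in, with the robot touching nothing.
It also fails if it takes over 64 s, if anything falls off the work surface, if the arm or the gripper's body presses on something with over 40 N, if the wrist force passes 120 N, or if a joint passes its speed limit or range.

## Working session

There is one attempt and no reset: what is moved stays moved. The work goes in short steps, Python scripts to look and compute and a shell command to move; the robot and the scene stay as the last step left them, time stands still between calls to the robot, and variables do not carry over. Pictures are saved under pics/ and viewed, at most 10 in all, crops included, and the job is handed in when it is done.

```bash
mkdir -p pics
python3 - <<'E'
from cell import manip,cams,job
import cv2,numpy as np
for n in("top","scene"):
    im=cams.grab_frame(n); cv2.imwrite(f"pics/{n}0.png",im[:,:,::-1])
    c=cams.get_calibration(n); print(n,c["fx"],c["fy"],c["cx"],c["cy"]); print(np.round(c["view"],3))
s=manip.sense(); print(s["time"],s["tcp_pos"],np.round(s["ee_rot"],3),s["width"])
E
```

```text
top 615.2148084734498 615.2148084734498 323.29966144565924 244.749477234855
[[ 2.600000e-02 -1.000000e+00 -2.000000e-03  4.796600e+01]
 [-9.950000e-01 -2.600000e-02 -9.900000e-02  4.418520e+02]
 [ 9.900000e-02  5.000000e-03 -9.950000e-01  1.490729e+03]
 [ 0.000000e+00  0.000000e+00  0.000000e+00  1.000000e+00]]
scene 481.6952913198096 481.6952913198096 329.46985528944214 238.1585191375376
[[ 8.360000e-01  5.480000e-01 -1.600000e-02 -3.794480e+02]
 [ 3.550000e-01 -5.640000e-01 -7.450000e-01 -4.696200e+01]
 [-4.180000e-01  6.170000e-01 -6.670000e-01  1.453392e+03]
 [ 0.000000e+00  0.000000e+00  0.000000e+00  1.000000e+00]]
0.1 [139.60644627 531.81463189 303.37057655] [[-0.967  0.254 -0.001]
 [ 0.254  0.967 -0.001]
 [ 0.    -0.001 -1.   ]] 85.3261073286359
```

View pics/top0.png

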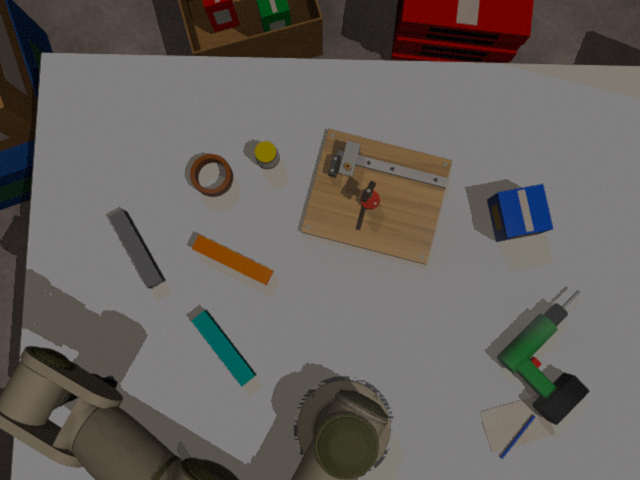

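View pics/scene0.png

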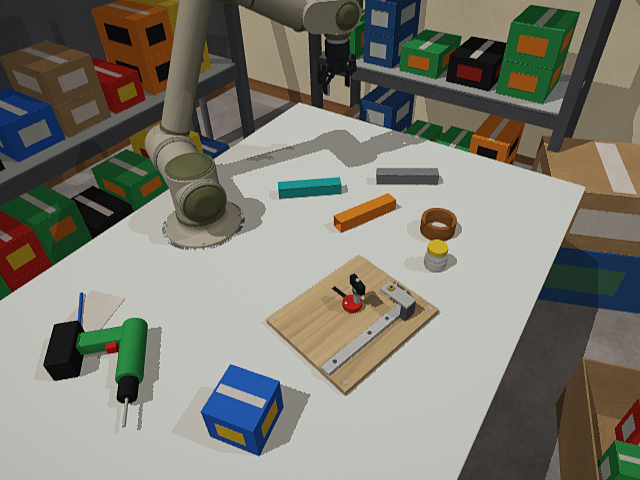

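Three things are shaped like the rail: grey (137,248), orange (232,260) and teal (224,348). The orange one fits the description. The jig's corners in the top view are about (328,129), (452,158), (427,264) and (302,233). I'll confirm with an enlarged crop.

Run:
```python
import cv2
im=cv2.imread("pics/top0.png")
cv2.imwrite("pics/c1.png",cv2.resize(im[120:300,180:460],(0,0),fx=2.857,fy=2.857,interpolation=cv2.INTER_CUBIC))
```

```text
(no output)
```

View pics/c1.png

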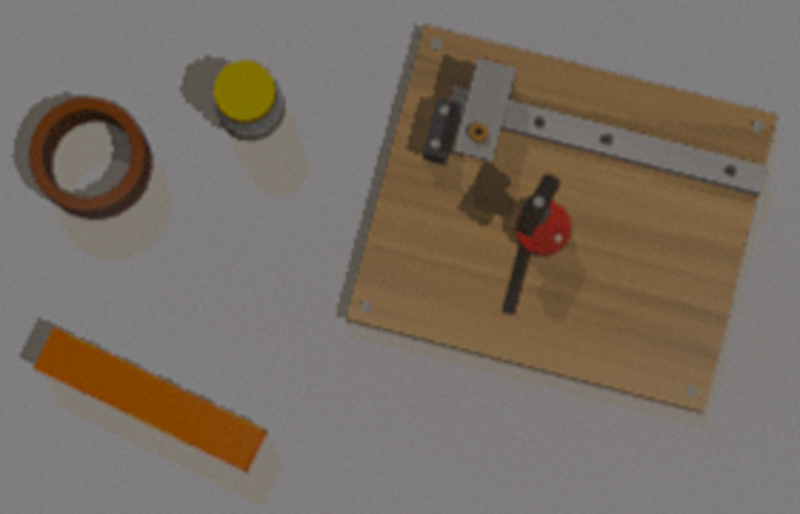

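The crop confirms the orange rail, with top corners in the crop at (52,328), (267,430), (248,471) and (36,367). The bed corners are at (425,25), (776,116), (704,410) and (348,320), the grip at about (538,203) and the bush at (478,131).

```bash
cat > h.py <<'E'
from cell import manip,cams,job
import cv2,numpy as np
def ray(c,px,z):
    V=np.array(c["view"]);R=V[:3,:3];t=V[:3,3];o=-R.T@t
    d=R.T@np.array([(px[0]-c["cx"])/c["fx"],(px[1]-c["cy"])/c["fy"],1])
    return (o+d*(z-o[2])/d[2])
def proj(c,p):
    V=np.array(c["view"]);q=V[:3,:3]@np.asarray(p,float)+V[:3,3]
    return np.array([c["fx"]*q[0]/q[2]+c["cx"],c["fy"]*q[1]/q[2]+c["cy"]])
def rigid(local,world):
    # 2D fit: world = p + R(a) local
    l=np.asarray(local,float);w=np.asarray(world,float)[:,:2]
    L=(l-l.mean(0))@[1,1j];W=(w-w.mean(0))@[1,1j]
    a=np.angle((np.conj(L)*W).sum());R=np.array([[np.cos(a),-np.sin(a)],[np.sin(a),np.cos(a)]])
    p=w.mean(0)-R@l.mean(0)
    return p,a,R,np.linalg.norm(w-(p+l@R.T),axis=1)
E
python3 - <<'E'
from h import *
c=cams.get_calibration("top")
f=lambda u,v,z:ray(c,((u+.5)/2.857+180-.5,(v+.5)/2.857+120-.5),z)
r=rigid([(20,100),(20,-100),(-20,-100),(-20,100)],[f(*p,40) for p in((52,328),(267,430),(248,471),(36,367))])
j=rigid([(135,160),(135,-160),(-135,-160),(-135,160)],[f(*p,18) for p in((425,25),(776,116),(704,410),(348,320))])
for n,q in(("rail",r),("jig",j)): print(n,q[0].round(1),np.degrees(q[1]).round(2),q[3].round(1))
w=lambda x,y:(j[0]+j[2]@[x,y]).round(1)
print("seat",w(40,10),"clamp",w(-11,25),"bush",w(40,88),f(478,131,77)[:2].round(1))
g=f(538,203,108)[:2];print("grip",g.round(1)); print("red c jig",(j[2].T@(f(544,229,37)[:2]-j[0])).round(1),"dot",(j[2].T@(f(558,238,37)[:2]-j[0])).round(1))
e=f(550,178,108)-f(527,222,108);print("bar ang",np.degrees(np.arctan2(e[1],e[0])))
E
```

```text
rail [397.6 278.9] -24.06 [3.3 1.4 1.8 2.3]
jig [567.4 -70.1] -13.05 [1.1 2.4 2.5 2.1]
seat [608.7 -69.4] clamp [562.4 -43.2] bush [626.3   6.6] [627.4   7.4]
grip [561.5 -42. ]
red c jig [-18.5  13.9] dot [-23.    0.4]
bar ang -26.09872920124859
```

```bash
python3 -m crank '[[0.0235,-0.0303,0,0,0,-8.5,0.0854],[0.047,-0.0606,0,0,0,-17,0.0854],[0.0705,-0.091,0,0,0,-25.5,0.0854],[0.094,-0.121,0,0,0,-34,0.0854],[0.1175,-0.1515,0,0,0,-42.5,0.0854],[0.141,-0.182,0,0,0,-51,0.0854],[0.1645,-0.212,0,0,0,-59.5,0.0854],[0.188,-0.2425,0,0,0,-68,0.0854],[0.2115,-0.273,0,0,0,-76.5,0.0854],[0.235,-0.303,0,0,0,-85,0.0854]]' 30
python3 -m crank '[[0,0,0,0,0,-8,0.0854],[0,0,0,0,0,-14,0.0854],[0,0,0,0,0,-14,0.0854],[0,0,0,0,0,-14,0.0854],[0,0,0,0,0,-14,0.0854],[0,0,0,0,0,-14,0.0854],[0,0,0,0,0,-14,0.0854],[0,0,0,0,0,-14,0.0854],[0,0,0,0,0,-14,0.0854],[0,0,0,0,0,-14,0.0854]]'
python3 - <<'E'
from h import *
c=cams.get_calibration("wrist");im=cams.grab_frame("wrist");cv2.imwrite("pics/w1.png",im[:,:,::-1])
print(c["fx"],c["cx"],c["cy"]);print(np.round(c["view"],3).tolist())
E
```

```text
time: 1.1
tcp_pos: [375.3, 227.5, 303.8]
ee_rot: [[0.175, 0.985, -0.0], [0.985, -0.175, -0.0], [-0.0, -0.0, -1.0]]
ft_force: [0.3, 0.6, 0.0]
width: 85.5
gripper_force: 0.0
time: 2.1
tcp_pos: [374.7, 229.0, 303.9]
ee_rot: [[0.402, 0.916, 0.0], [0.916, -0.402, 0.0], [0.0, 0.0, -1.0]]
ft_force: [-0.4, -0.2, 0.9]
width: 85.3
gripper_force: 0.0
331.754333956078 318.6383087002596 241.1633387277298
[[0.916, -0.402, -0.0, -251.526], [-0.384, -0.875, 0.294, 305.991], [-0.119, -0.269, -0.956, 486.607], [0.0, 0.0, 0.0, 1.0]]
```

View pics/w1.png

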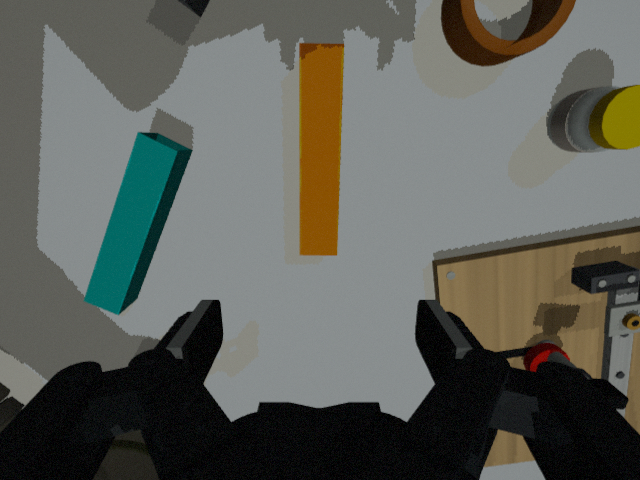

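The wrist view shows the orange rail running straight up the picture, top corners at about (302,43), (343,44), (337,254) and (300,254). The teal look-alike is off to the left.

Run:
```python
from h import *
c=cams.get_calibration("wrist")
W=[ray(c,p,40) for p in((343.5,44),(337.5,254.5),(300,254.5),(302.5,43.5))]
r=rigid([(20,100),(20,-100),(-20,-100),(-20,100)],W)
print(np.round(W,1).tolist()); print(r[0].round(1),np.degrees(r[1]).round(2),r[3].round(1),"grasp",(r[0]+r[2]@[0,-55]).round(1),"at0",(r[0]+r[2]@[0,-100]).round(1))
s=manip.sense();print(s["tcp_pos"].round(1),np.degrees(np.arctan2(s["ee_rot"][1][1],s["ee_rot"][0][1])))
```

```text
[[458.5, 362.9, 40.0], [376.5, 181.5, 40.0], [339.8, 197.6, 40.0], [425.1, 378.0, 40.0]]
[400. 280.] -24.78 [1.7 0.7 0.1 1.8] grasp [376.9 230.1] at0 [358.1 189.2]
[374.7 228.9 303.9] -23.709847669183823
```

```bash
python3 -m crank '[[0.001,0.001,-0.03,0,0,-1,0.0854],[0.002,0.001,-0.07,0,0,-1,0.0854],[0.002,0.001,-0.11,0,0,-1,0.0854],[0.002,0.001,-0.15,0,0,-1,0.0854],[0.002,0.001,-0.18,0,0,-1,0.0854],[0.002,0.001,-0.205,0,0,-1,0.0854],[0.002,0.001,-0.215,0,0,-1,0.0854],[0.002,0.001,-0.215,0,0,-1,0.0854],[0.002,0.001,-0.215,0,0,-1,0.03],[0.002,0.001,-0.215,0,0,-1,0.03]]' 30
python3 -m crank '[[0,0,0,0,0,0,0.03],[0,0,0,0,0,0,0.03],[0,0,0,0,0,0,0.03],[0,0,0,0,0,0,0.03],[0,0,0,0,0,0,0.03],[0,0,0.01,0,0,0,0.03],[0,0,0.03,0,0,0,0.03],[0,0,0.06,0,0,0,0.03],[0,0,0.09,0,0,0,0.03],[0,0,0.12,0,0,0,0.03]]'
```

```text
time: 3.15
tcp_pos: [377.2, 230.1, 90.0]
ee_rot: [[0.418, 0.908, 0.002], [0.908, -0.418, 0.001], [0.002, 0.002, -1.0]]
ft_force: [-0.4, 0.1, -0.5]
width: 59.2
gripper_force: 0.0
time: 4.15
tcp_pos: [376.3, 229.8, 210.9]
ee_rot: [[0.418, 0.908, 0.0], [0.908, -0.418, 0.0], [0.0, 0.0, -1.0]]
ft_force: [0.6, -0.4, -1.3]
width: 39.4
gripper_force: 30.9
```

```bash
python3 -m crank '[[0.01,-0.023,0.004,0,0,1,0.03],[0.029,-0.067,0.008,0,0,2,0.03],[0.048,-0.111,0.01,0,0,4,0.03],[0.067,-0.155,0.01,0,0,5,0.03],[0.087,-0.2,0.01,0,0,6,0.03],[0.106,-0.244,0.01,0,0,8,0.03],[0.125,-0.288,0.01,0,0,9,0.03],[0.144,-0.332,0.01,0,0,10,0.03],[0.164,-0.376,0.01,0,0,11,0.03],[0.18,-0.415,0.01,0,0,11.7,0.03]]'
python3 -m crank '[[0.01,-0.022,0,0,0,0,0.03],[0.016,-0.035,0,0,0,0,0.03],[0.016,-0.035,0,0,0,0,0.03],[0.016,-0.035,0,0,0,0,0.03],[0.016,-0.035,0,0,0,0,0.03],[0.016,-0.035,0,0,0,0,0.03],[0.016,-0.035,0,0,0,0,0.03],[0.016,-0.035,0,0,0,0,0.03],[0.016,-0.035,0,0,0,0,0.03],[0.016,-0.035,0,0,0,0,0.03]]'
python3 - <<'E'
from h import *
im=cams.grab_frame("wrist");cv2.imwrite("pics/w2.png",cv2.resize(im[:,:,::-1],(800,600),interpolation=cv2.INTER_CUBIC))
E
```

```text
time: 5.15
tcp_pos: [557.1, -187.3, 219.8]
ee_rot: [[0.225, 0.974, 0.001], [0.974, -0.225, -0.0], [-0.0, 0.001, -1.0]]
ft_force: [0.5, 0.8, -0.6]
width: 39.5
gripper_force: 30.9
time: 6.15
tcp_pos: [572.7, -220.0, 218.9]
ee_rot: [[0.225, 0.974, -0.0], [0.974, -0.225, 0.0], [0.0, -0.0, -1.0]]
ft_force: [0.2, 0.6, -0.9]
width: 39.3
gripper_force: 31.0
```

View pics/w2.png

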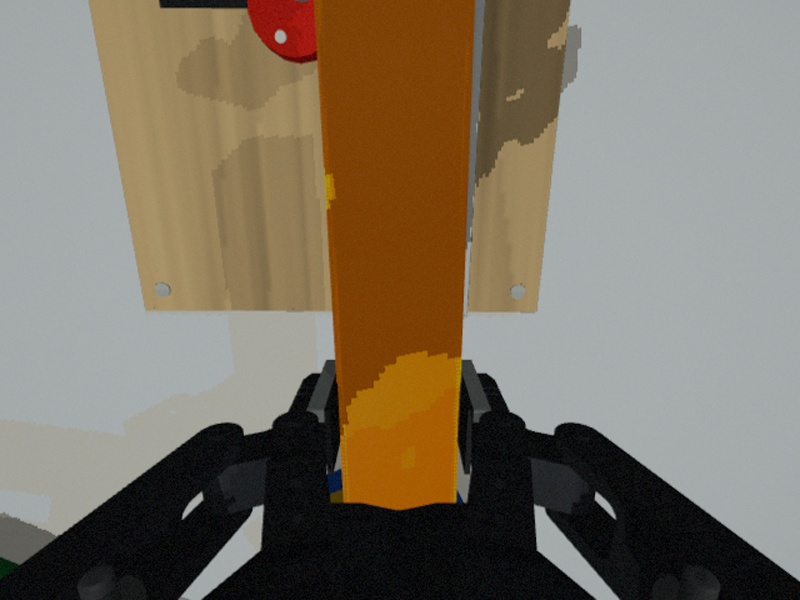

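The rail hangs straight in the hand. The bed's -y corners are at about (146,310) and (537,311) in this enlarged view, with edge points at (92,10) and (570,10). The red disc with its white dot is at (281,36).

Run:
```python
from h import *
c=cams.get_calibration("wrist");f=lambda u,v,z:ray(c,((u+.5)/1.25-.5,(v+.5)/1.25-.5),z)
a,b,d,e=[f(*p,18)[:2] for p in((146,310.5),(537.5,311),(92,10),(570,10))]
ang=lambda v:np.degrees(np.arctan2(v[1],v[0]))
print("corner L",a.round(1),"R",b.round(1),"len",np.linalg.norm(b-a),"yaw edge",ang(b-a),"sideL",ang(d-a)-90,"sideR",ang(e-b)-90)
for y in(-13.05,):
    t=np.radians(ang(b-a));R=np.array([[np.cos(t),-np.sin(t)],[np.sin(t),np.cos(t)]])
    print("origin",((a+b)/2-R@[0,-160]).round(1))
s=manip.sense();zt=s["tcp_pos"][2]-50
L=[f(*p,zt)[:2] for p in((318,100),(341,440),(474,100),(461,440))]
print("rail edges",ang(L[0]-L[1])-90,ang(L[2]-L[3])-90,"mid near",((L[1]+L[3])/2).round(1),"w",np.linalg.norm(L[3]-L[1]),np.linalg.norm(L[2]-L[0]))
print("tcp",s["tcp_pos"].round(1))
```

```text
corner L [ 400.1 -195.5] R [ 663.4 -256.8] len 270.4092692055765 yaw edge -13.09873585744787 sideL -13.519749380558196 sideR -13.244494696901384
origin [568.  -70.3]
rail edges -12.041094811846207 -12.36302067308796 mid near [ 571.7 -231.4] w 40.816824162269135 41.40852812265442
tcp [ 572.7 -220.   218.9]
```

```bash
python3 -m crank '[[-0.001,0,-0.015,0,0,0,0.03],[-0.002,0,-0.035,0,0,0,0.03],[-0.002,0,-0.055,0,0,0,0.03],[-0.002,0,-0.075,0,0,0,0.03],[-0.002,0,-0.09,0,0,0,0.03],[-0.002,0,-0.1,0,0,0,0.03],[-0.002,0,-0.105,0,0,0,0.03],[-0.002,0,-0.107,0,0,0,0.03],[-0.002,0,-0.108,0,0,0,0.03],[-0.002,0,-0.109,0,0,0,0.03]]'
python3 -m crank '[[0,0,0,0,0,0,0.03],[0,0,-0.0005,0,0,0,0.03],[0,0,-0.0005,0,0,0,0.03],[0,0,-0.001,0,0,0,0.03],[0,0,-0.001,0,0,0,0.03],[0,0,-0.0015,0,0,0,0.03],[0,0,-0.0015,0,0,0,0.03],[0,0,-0.002,0,0,0,0.03],[0,0,-0.002,0,0,0,0.03],[0,0,-0.002,0,0,0,0.03]]'
```

```text
time: 7.2
tcp_pos: [570.9, -220.2, 110.5]
ee_rot: [[0.225, 0.974, 0.001], [0.974, -0.225, -0.001], [-0.0, 0.001, -1.0]]
ft_force: [-0.0, -0.4, -1.3]
width: 39.6
gripper_force: 30.9
time: 8.2
tcp_pos: [570.7, -220.1, 108.0]
ee_rot: [[0.225, 0.974, 0.0], [0.974, -0.225, -0.0], [-0.0, 0.0, -1.0]]
ft_force: [0.4, -0.1, -1.0]
width: 39.6
gripper_force: 31.0
```

Not touching the bed yet, so I'll lower in finer steps.

```bash
python3 -m crank '[[0,0,-0.0003,0,0,0,0.03],[0,0,-0.0006,0,0,0,0.03],[0,0,-0.0009,0,0,0,0.03],[0,0,-0.001,0,0,0,0.03],[0,0,-0.001,0,0,0,0.03],[0,0,-0.001,0,0,0,0.03],[0,0,-0.001,0,0,0,0.03],[0,0,-0.001,0,0,0,0.03],[0,0,-0.001,0,0,0,0.03],[0,0,-0.001,0,0,0,0.03]]'
python3 -m crank '[[0,0,-0.0003,0,0,0,0.03],[0,0,-0.0006,0,0,0,0.03],[0,0,-0.0008,0,0,0,0.03],[0,0,-0.0008,0,0,0,0.03],[0,0,-0.0008,0,0,0,0.03],[0,0,-0.0008,0,0,0,0.03],[0,0,-0.0008,0,0,0,0.03],[0,0,-0.0008,0,0,0,0.03],[0,0,-0.0008,0,0,0,0.03],[0,0,-0.0008,0,0,0,0.03]]'
```

```text
time: 9.2
tcp_pos: [570.7, -220.0, 107.9]
ee_rot: [[0.225, 0.974, 0.001], [0.974, -0.225, -0.0], [-0.0, 0.001, -1.0]]
ft_force: [-3.1, 1.1, 7.8]
width: 39.7
gripper_force: 32.1
time: 10.2
tcp_pos: [570.7, -220.1, 107.9]
ee_rot: [[0.225, 0.974, 0.001], [0.974, -0.225, -0.001], [-0.001, 0.001, -1.0]]
ft_force: [-5.2, 2.3, 14.9]
width: 39.4
gripper_force: 32.8
```

```bash
python3 -m crank '[[0,0,0.0012,0,0,0,0.03],[0.001,0.005,0.0012,0,0,0,0.03],[0.0035,0.015,0.0012,0,0,0,0.03],[0.006,0.026,0.0012,0,0,0,0.03],[0.0087,0.0375,0.0012,0,0,0,0.03],[0.0114,0.049,0.0012,0,0,0,0.03],[0.0141,0.0605,0.0012,0,0,0,0.03],[0.0168,0.072,0.0012,0,0,0,0.03],[0.0189,0.081,0.0012,0,0,0,0.03],[0.0207,0.089,0.0012,0,0,0,0.03]]'
python3 -m crank '[[0.0002,0.001,0,0,0,0,0.03],[0.0005,0.002,0,0,0,0,0.03],[0.0006,0.0025,0,0,0,0,0.03],[0.0006,0.0025,0,0,0,0,0.03],[0.0006,0.0025,0,0,0,0,0.03],[0.0006,0.0025,0,0,0,0,0.03],[0.0006,0.0025,0,0,0,0,0.03],[0.0006,0.0025,0,0,0,0,0.03],[0.0006,0.0025,0,0,0,0,0.03],[0.0006,0.0025,0,0,0,0,0.03]]'
```

```text
time: 11.2
tcp_pos: [591.9, -130.9, 107.9]
ee_rot: [[0.225, 0.974, 0.002], [0.974, -0.225, -0.002], [-0.001, 0.002, -1.0]]
ft_force: [-1.8, -4.4, 5.5]
width: 39.5
gripper_force: 31.8
time: 12.2
tcp_pos: [592.4, -128.8, 107.9]
ee_rot: [[0.225, 0.974, 0.001], [0.974, -0.225, -0.001], [-0.001, 0.002, -1.0]]
ft_force: [-1.7, -3.0, 6.0]
width: 39.5
gripper_force: 31.9
```

```bash
python3 -m crank '[[0.0001,0.0005,0,0,0,0,0.03],[0.0002,0.001,0,0,0,0,0.03],[0.0003,0.0015,0,0,0,0,0.03],[0.0005,0.002,0,0,0,0,0.03],[0.0006,0.0025,0,0,0,0,0.03],[0.0007,0.003,0,0,0,0,0.03],[0.0008,0.0035,0,0,0,0,0.03],[0.0009,0.004,0,0,0,0,0.03],[0.0009,0.004,0,0,0,0,0.03],[0.0009,0.004,0,0,0,0,0.03]]'
python3 -m crank '[[0.0001,0.0005,0,0,0,0,0.03],[0.0002,0.001,0,0,0,0,0.03],[0.0002,0.001,0,0,0,0,0.03],[0.0003,0.0015,0,0,0,0,0.03],[0.0003,0.0015,0,0,0,0,0.03],[0.0003,0.0015,0,0,0,0,0.03],[0.0003,0.0015,0,0,0,0,0.03],[0.0003,0.0015,0,0,0,0,0.03],[0.0003,0.0015,0,0,0,0,0.03],[0.0003,0.0015,0,0,0,0,0.03]]'
```

```text
time: 13.2
tcp_pos: [593.3, -124.9, 107.9]
ee_rot: [[0.225, 0.974, 0.002], [0.974, -0.225, -0.002], [-0.001, 0.002, -1.0]]
ft_force: [-0.1, -3.7, 5.6]
width: 39.7
gripper_force: 31.8
time: 14.2
tcp_pos: [593.6, -123.4, 107.9]
ee_rot: [[0.225, 0.974, 0.002], [0.974, -0.225, -0.002], [-0.001, 0.002, -1.0]]
ft_force: [-0.7, -4.9, 6.0]
width: 39.6
gripper_force: 31.8
```

```bash
python3 -m crank '[[0.0001,0.0005,0,0,0,0,0.03],[0.0002,0.001,0,0,0,0,0.03],[0.0003,0.0015,0,0,0,0,0.03],[0.0004,0.0018,0,0,0,0,0.03],[0.0004,0.0018,0,0,0,0,0.03],[0.0004,0.0018,0,0,0,0,0.03],[0.0004,0.0018,0,0,0,0,0.03],[0.0004,0.0018,0,0,0,0,0.03],[0.0004,0.0018,0,0,0,0,0.03],[0.0004,0.0018,0,0,0,0,0.03]]'
```

```text
time: 15.2
tcp_pos: [593.8, -122.6, 107.9]
ee_rot: [[0.225, 0.974, 0.001], [0.974, -0.225, -0.003], [-0.003, 0.002, -1.0]]
ft_force: [-3.4, -9.8, 6.4]
width: 39.4
gripper_force: 31.8
```

```bash
python3 -m crank '[[0.0005,-0.0001,0,0,0,0,0.03],[0.001,-0.0002,0,0,0,0,0.03],[0.0015,-0.0003,0,0,0,0,0.03],[0.002,-0.0005,0,0,0,0,0.03],[0.0024,-0.0006,0,0,0,0,0.03],[0.0028,-0.0007,0,0,0,0,0.03],[0.0028,-0.0007,0,0,0,0,0.03],[0.0028,-0.0007,0,0,0,0,0.03],[0.0028,-0.0007,0,0,0,0,0.03],[0.0028,-0.0007,0,0,0,0,0.03]]'
python3 -m crank '[[0.0005,-0.0001,0,0,0,0,0.03],[0.001,-0.0002,0,0,0,0,0.03],[0.001,-0.0002,0,0,0,0,0.03],[0.001,-0.0002,0,0,0,0,0.03],[0.001,-0.0002,0,0,0,0,0.03],[0.001,-0.0002,0,0,0,0,0.03],[0.001,-0.0002,0,0,0,0,0.03],[0.001,-0.0002,0,0,0,0,0.03],[0.001,-0.0002,0,0,0,0,0.03],[0.001,-0.0002,0,0,0,0,0.03]]'
```

```text
time: 16.2
tcp_pos: [594.8, -122.9, 107.9]
ee_rot: [[0.224, 0.975, -0.005], [0.975, -0.224, -0.002], [-0.003, -0.004, -1.0]]
ft_force: [-13.4, -8.2, 13.7]
width: 39.2
gripper_force: 33.3
time: 17.2
tcp_pos: [595.3, -123.0, 108.0]
ee_rot: [[0.224, 0.975, -0.006], [0.975, -0.224, -0.002], [-0.004, -0.005, -1.0]]
ft_force: [-16.0, -8.2, 14.9]
width: 39.3
gripper_force: 34.1
```

```bash
python3 -m crank '[[0,0,0.0005,0,0,0,0.03],[0,0,0.0008,0,0,0,0.03],[0.0001,0.0002,0.001,0,0,0,0.03],[0.0001,0.0004,0.001,0,0,0,0.03],[0.0001,0.0004,0.001,0,0,0,0.03],[0.0001,0.0004,0.001,0,0,0,0.03],[0.0001,0.0004,0.001,0,0,0,0.03],[0.0001,0.0004,0.001,0,0,0,0.03],[0.0001,0.0004,0.001,0,0,0,0.03],[0.0001,0.0004,0.001,0,0,0,0.03]]'
python3 - <<'E'
from h import *
s=manip.sense();print(s["ft_torque"].round(2))
im=cams.grab_frame("wrist");cv2.imwrite("pics/w3.png",cv2.resize(im[:300,200:600,::-1],(800,600),interpolation=cv2.INTER_CUBIC))
E
```

```text
time: 18.2
tcp_pos: [595.6, -123.0, 108.0]
ee_rot: [[0.223, 0.975, -0.006], [0.975, -0.223, -0.003], [-0.004, -0.005, -1.0]]
ft_force: [-13.1, -11.2, 6.3]
width: 39.4
gripper_force: 33.5
[-1.68  2.07  0.86]
```

View pics/w3.png

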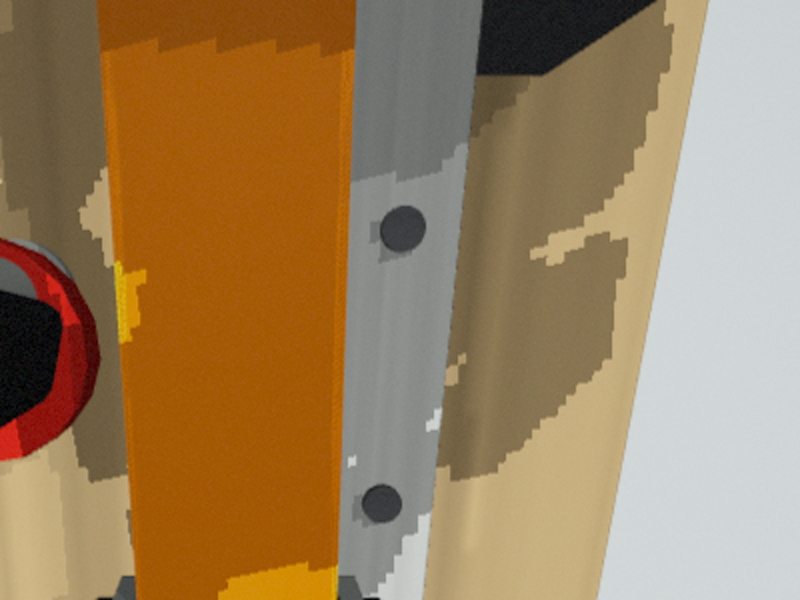

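The rail's right edge lies along the fence for its whole visible length at x≈340–355. The cam disc is clear on the left, its edge at about (99,355). Releasing and lifting.

```bash
python3 -m crank '[[0,0,0,0,0,0,0.06],[0,0,0,0,0,0,0.0854],[0,0,0,0,0,0,0.0854],[0,0,0,0,0,0,0.0854],[0,0,0,0,0,0,0.0854],[0,0,0.01,0,0,0,0.0854],[0,0,0.03,0,0,0,0.0854],[0,0,0.06,0,0,0,0.0854],[0,0,0.1,0,0,0,0.0854],[0,0,0.14,0,0,0,0.0854]]'
python3 -m crank '[[0,-0.01,0.03,0,0,0,0.0854],[-0.02,-0.02,0.06,0,0,0,0.0854],[-0.04,-0.02,0.09,0,0,0,0.0854],[-0.06,-0.02,0.09,0,0,0,0.0854],[-0.06,-0.02,0.09,0,0,0,0.0854],[-0.06,-0.02,0.09,0,0,0,0.0854],[-0.06,-0.02,0.09,0,0,0,0.0854],[-0.06,-0.02,0.09,0,0,0,0.0854],[-0.06,-0.02,0.09,0,0,0,0.0854],[-0.06,-0.02,0.09,0,0,0,0.0854]]'
python3 - <<'E'
from h import *
im=cams.grab_frame("wrist");cv2.imwrite("pics/w4.png",im[:,:,::-1])
cv2.imwrite("pics/w4c.png",cv2.resize(im[:300,180:580,::-1],(800,600),interpolation=cv2.INTER_CUBIC))
E
```

```text
time: 19.25
tcp_pos: [597.2, -121.6, 250.5]
ee_rot: [[0.225, 0.974, 0.0], [0.974, -0.225, 0.0], [0.0, 0.0, -1.0]]
ft_force: [0.1, 0.1, 0.8]
width: 85.1
gripper_force: 0.0
time: 20.25
tcp_pos: [537.7, -141.7, 338.0]
ee_rot: [[0.225, 0.974, -0.0], [0.974, -0.225, 0.0], [0.0, -0.001, -1.0]]
ft_force: [0.2, -0.7, -0.4]
width: 85.0
gripper_force: 0.0
```

View pics/w4c.png

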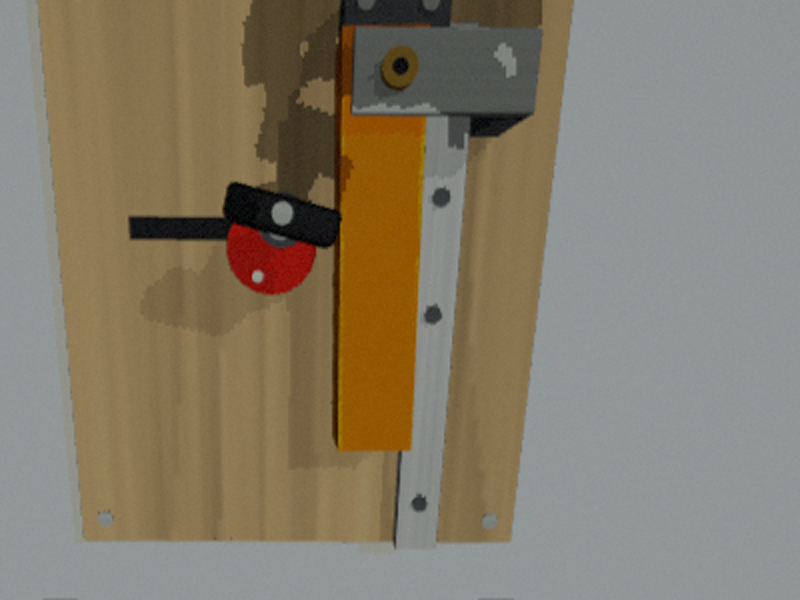

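The rail is home: its near end's top corners are at (339,450) and (411,450), its far end is under the bridge, and it lies along the fence. The grip bar runs from (229,200) to (336,228), with its centre dot at (282,212) in the crop.

Run:
```python
from h import *
c=cams.get_calibration("wrist");f=lambda u,v,z:ray(c,((u+.5)/2+180-.5,(v+.5)/2-.5),z)[:2]
ang=lambda v:np.degrees(np.arctan2(v[1],v[0]))
a,b=f(84,541,18),f(512,541,18);t=ang(b-a);print("jig yaw",t,np.linalg.norm(b-a))
t=np.radians(-13.2);R=np.array([[np.cos(t),-np.sin(t)],[np.sin(t),np.cos(t)]]);o=(a+b)/2-R@[0,-160];print("o",o.round(1))
J=lambda p:(R.T@(p-o)).round(1)
print("rail near",J(f(339,450,58)),J(f(411,450,58)),"right edge far",J(f(425,125,58)),"left far",J(f(345,125,58)))
print("grip",f(282,212,108).round(1),J(f(282,212,108)),"bar yaw",ang(f(336,228,108)-f(229,200,108)),"len",np.linalg.norm(f(336,228,108)-f(229,200,108)))
s=manip.sense();print(s["tcp_pos"].round(1),ang(s["ee_rot"][:2,1]),s["ft_torque"].round(3),s["qpos"].round(0))
```

```text
jig yaw -13.003535877501385 271.2302782552623
o [568.3 -70.6]
rail near [ 20.4 -90.3] [ 59.7 -90.2] right edge far [56.4 68.8] left far [18.4 68.7]
grip [562.9 -42.9] [-11.5  25.7] bar yaw -26.70007369500803 len 46.50432502183245
[ 537.7 -141.7  338.1] -13.00463202300329 [-0.014  0.06   0.018] [-27.  21.  70.   0.  89. -14.]
```

```bash
python3 -m crank '[[0.003,0.01,-0.008,0,0,-8.5,0.0854],[0.005,0.02,-0.016,0,0,-17,0.0854],[0.008,0.03,-0.024,0,0,-25.5,0.0854],[0.01,0.04,-0.032,0,0,-34,0.0854],[0.013,0.05,-0.04,0,0,-42.5,0.0854],[0.015,0.06,-0.048,0,0,-51,0.0854],[0.018,0.07,-0.056,0,0,-59.5,0.0854],[0.02,0.08,-0.064,0,0,-68,0.0854],[0.023,0.09,-0.072,0,0,-76.5,0.0854],[0.025,0.0987,-0.08,0,0,-85,0.0854]]'
python3 -m crank '[[0,0,-0.005,0,0,-8.5,0.0854],[0,0,-0.01,0,0,-17,0.0854],[0,0,-0.03,0,0,-18.4,0.0854],[0,0,-0.06,0,0,-18.4,0.0854],[0,0,-0.085,0,0,-18.4,0.0854],[0,0,-0.1,0,0,-18.4,0.0854],[0,0,-0.107,0,0,-18.4,0.0854],[0,0,-0.109,0,0,-18.4,0.0854],[0,0,-0.109,0,0,-18.4,0.0854],[0,0,-0.109,0,0,-18.4,0.0854]]'
python3 - <<'E'
from h import *
im=cams.grab_frame("wrist");cv2.imwrite("pics/w5.png",im[:,:,::-1])
E
```

```text
time: 21.3
tcp_pos: [562.7, -42.6, 258.0]
ee_rot: [[0.989, -0.145, 0.0], [-0.145, -0.989, -0.0], [0.0, 0.0, -1.0]]
ft_force: [-0.2, 0.6, -0.6]
width: 85.4
gripper_force: 0.0
time: 22.3
tcp_pos: [562.8, -43.1, 150.2]
ee_rot: [[0.896, -0.445, 0.002], [-0.445, -0.896, -0.0], [0.002, -0.0, -1.0]]
ft_force: [-0.0, 1.0, 0.8]
width: 85.6
gripper_force: 0.0
```

View pics/w5.png

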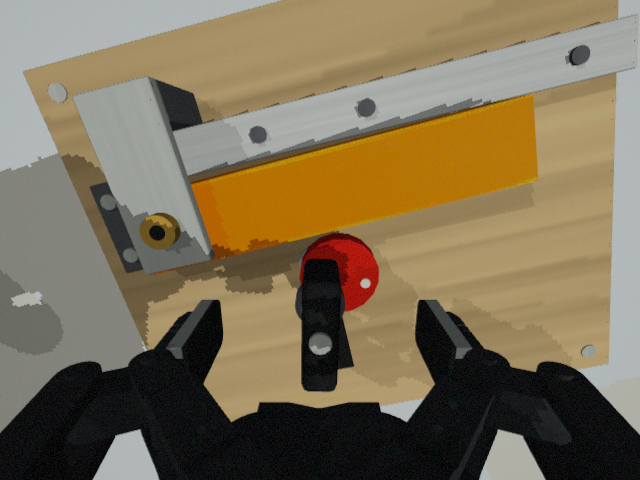

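The black grip bar sits centred between the open fingers, its dot at (320,343), with the pads at x≈220 and 418. Closing.

```bash
python3 -m crank '[[0,0,0,0,0,0,0.01],[0,0,0,0,0,0,0.01],[0,0,0,0,0,0,0.01],[0,0,0,0,0,0,0.01],[0,0,0,0,0,0,0.01],[0,0,0,0,0,0,0.01],[0,0,0,0,0,0,0.01],[0,0,0,0,0,0,0.01],[0,0,0,0,0,0,0.01],[0,0,0,0,0,0,0.01]]' 60
python3 -c "
from h import *
print(manip.sense()['ft_torque'].round(3))"
python3 -m crank '[[0,0,0,0,0,3,0.01],[0,0,0,0,0,6,0.01],[0,0,0,0,0,9,0.01],[0,0,0,0,0,12,0.01],[0,0,0,0,0,15,0.01],[0,0,0,0,0,18,0.01],[0,0,0,0,0,20,0.01],[0,0,0,0,0,20,0.01],[0,0,0,0,0,20,0.01],[0,0,0,0,0,20,0.01]]'
python3 -c "
from h import *
print(manip.sense()['ft_torque'].round(3))"
```

```text
time: 23.35
tcp_pos: [562.4, -43.3, 149.5]
ee_rot: [[0.896, -0.445, -0.0], [-0.445, -0.896, -0.001], [0.0, 0.001, -1.0]]
ft_force: [-3.1, -3.2, 5.7]
width: 14.0
gripper_force: 58.8
[-0.557  0.612 -0.074]
time: 24.35
tcp_pos: [562.4, -43.2, 149.5]
ee_rot: [[0.994, -0.111, -0.0], [-0.111, -0.994, -0.0], [-0.0, 0.0, -1.0]]
ft_force: [-2.5, -3.8, 5.7]
width: 14.2
gripper_force: 58.4
[-0.486  0.577  0.059]
```

```bash
python3 -m crank '[[0,0,0,0,0,1,0.01],[0,0,0,0,0,2,0.01],[0,0,0,0,0,3,0.01],[0,0,0,0,0,4,0.01],[0,0,0,0,0,5,0.01],[0,0,0,0,0,6,0.01],[0,0,0,0,0,7,0.01],[0,0,0,0,0,8,0.01],[0,0,0,0,0,9,0.01],[0,0,0,0,0,10,0.01]]'
python3 -c "
from h import *
print(manip.sense()['ft_torque'].round(3))"
python3 -m crank '[[0,0,0,0,0,1,0.01],[0,0,0,0,0,2,0.01],[0,0,0,0,0,3,0.01],[0,0,0,0,0,4,0.01],[0,0,0,0,0,5,0.01],[0,0,0,0,0,6,0.01],[0,0,0,0,0,7,0.01],[0,0,0,0,0,8,0.01],[0,0,0,0,0,8,0.01],[0,0,0,0,0,8,0.01]]'
python3 -c "
from h import *
print(manip.sense()['ft_torque'].round(3))"
```

```text
time: 25.35
tcp_pos: [562.4, -43.2, 149.5]
ee_rot: [[0.998, 0.063, -0.0], [0.063, -0.998, -0.0], [-0.0, 0.0, -1.0]]
ft_force: [-2.8, -2.8, 6.3]
width: 14.4
gripper_force: 58.8
[-0.466  0.577 -0.049]
time: 26.35
tcp_pos: [562.4, -43.2, 149.5]
ee_rot: [[0.98, 0.201, -0.0], [0.201, -0.98, -0.0], [-0.0, 0.0, -1.0]]
ft_force: [-3.8, -3.8, 4.7]
width: 14.1
gripper_force: 58.4
[-0.481  0.574  0.073]
```

```bash
python3 -m crank '[[0,0,0,0,0,0.5,0.01],[0,0,0,0,0,1,0.01],[0,0,0,0,0,1.5,0.01],[0,0,0,0,0,2,0.01],[0,0,0,0,0,2.5,0.01],[0,0,0,0,0,3,0.01],[0,0,0,0,0,3.5,0.01],[0,0,0,0,0,4,0.01],[0,0,0,0,0,4.5,0.01],[0,0,0,0,0,5,0.01]]' |grep -E "time|force"
python3 -c "
from h import *
print(manip.sense()['ft_torque'].round(3))"
python3 -m crank '[[0,0,0,0,0,0.5,0.01],[0,0,0,0,0,1,0.01],[0,0,0,0,0,1.5,0.01],[0,0,0,0,0,2,0.01],[0,0,0,0,0,2.5,0.01],[0,0,0,0,0,3,0.01],[0,0,0,0,0,3.5,0.01],[0,0,0,0,0,4,0.01],[0,0,0,0,0,4.5,0.01],[0,0,0,0,0,5,0.01]]'|grep -E "time|force"
python3 -c "
from h import *
print(manip.sense()['ft_torque'].round(3))"
```

```text
time: 27.35
ft_force: [-3.6, -2.8, 4.9]
gripper_force: 58.8
[-0.515  0.567 -0.053]
time: 28.35
ft_force: [-4.0, -2.7, 6.3]
gripper_force: 58.9
[-0.439  0.565 -0.068]
```

```bash
python3 -m crank '[[0,0,0,0,0,0.5,0.01],[0,0,0,0,0,1,0.01],[0,0,0,0,0,1.5,0.01],[0,0,0,0,0,2,0.01],[0,0,0,0,0,2.5,0.01],[0,0,0,0,0,3,0.01],[0,0,0,0,0,3.5,0.01],[0,0,0,0,0,4,0.01],[0,0,0,0,0,4.5,0.01],[0,0,0,0,0,5,0.01]]' |grep -E "time|force"
python3 -c "
from h import *
print(manip.sense()['ft_torque'].round(3))"
```

```text
time: 29.35
ft_force: [-3.5, -2.6, 4.6]
gripper_force: 59.4
[-0.469  0.579 -0.07 ]
```

```bash
python3 -m crank '[[0,0,0,0,0,0.4,0.01],[0,0,0,0,0,0.8,0.01],[0,0,0,0,0,1.2,0.01],[0,0,0,0,0,1.6,0.01],[0,0,0,0,0,2,0.01],[0,0,0,0,0,2.4,0.01],[0,0,0,0,0,2.8,0.01],[0,0,0,0,0,3.2,0.01],[0,0,0,0,0,3.6,0.01],[0,0,0,0,0,4,0.01]]'|grep -E "time|force"
python3 -c "
from h import *
print(manip.sense()['ft_torque'].round(3))"
```

```text
time: 30.35
ft_force: [-4.4, -2.5, 5.4]
gripper_force: 60.0
[-0.387  0.582 -0.122]
```

```bash
python3 -m crank '[[0,0,0,0,0,0.2,0.01],[0,0,0,0,0,0.4,0.01],[0,0,0,0,0,0.6,0.01],[0,0,0,0,0,0.8,0.01],[0,0,0,0,0,1,0.01],[0,0,0,0,0,1.2,0.01],[0,0,0,0,0,1.4,0.01],[0,0,0,0,0,1.6,0.01],[0,0,0,0,0,1.8,0.01],[0,0,0,0,0,2,0.01]]'|grep -E "time|force"
python3 -c "
from h import *
s=manip.sense();print(s['ft_torque'].round(3),np.degrees(np.arctan2(s['ee_rot'][1][0],s['ee_rot'][0][0])))"
```

```text
time: 31.35
ft_force: [-4.0, -2.4, 5.0]
gripper_force: 60.7
[-0.429  0.609 -0.152] 32.58119994121509
```

```bash
python3 -m crank '[[0,0,0,0,0,0.3,0.01],[0,0,0,0,0,0.6,0.01],[0,0,0,0,0,0.9,0.01],[0,0,0,0,0,1.2,0.01],[0,0,0,0,0,1.5,0.01],[0,0,0,0,0,1.8,0.01],[0,0,0,0,0,2.1,0.01],[0,0,0,0,0,2.4,0.01],[0,0,0,0,0,2.7,0.01],[0,0,0,0,0,3,0.01]]'|grep -E "time|force"
python3 -c "
from h import *
s=manip.sense();print(s['ft_torque'].round(3),np.degrees(np.arctan2(s['ee_rot'][1][0],s['ee_rot'][0][0])))"
```

```text
time: 32.35
ft_force: [-3.7, -2.2, 6.5]
gripper_force: 61.4
[-0.434  0.65  -0.173] 35.58499104623619
```

```bash
python3 -m crank '[[0,0,0,0,0,0.3,0.01],[0,0,0,0,0,0.6,0.01],[0,0,0,0,0,0.9,0.01],[0,0,0,0,0,1.2,0.01],[0,0,0,0,0,1.5,0.01],[0,0,0,0,0,1.8,0.01],[0,0,0,0,0,2.1,0.01],[0,0,0,0,0,2.4,0.01],[0,0,0,0,0,2.7,0.01],[0,0,0,0,0,3,0.01]]'|grep -E "time|force"
python3 -c "
from h import *
s=manip.sense();print(s['ft_torque'].round(3),np.degrees(np.arctan2(s['ee_rot'][1][0],s['ee_rot'][0][0])))"
```

```text
time: 33.35
ft_force: [-3.9, -2.5, 4.5]
gripper_force: 61.9
[-0.46   0.616 -0.183] 38.57604878555889
```

Run:
```python
from h import *
s=manip.sense();print(s["width"],s["gripper_force"],s["tcp_pos"].round(1),s["ft_torque"].round(3))
im=cams.grab_frame("wrist");cv2.imwrite("pics/w6.png",cv2.resize(im[120:420,120:520,::-1],(800,600),interpolation=cv2.INTER_CUBIC))
```

```text
14.033928244054843 61.93958669900894 [562.3 -43.1 149.5] [-0.46   0.616 -0.183]
```

View pics/w6.png

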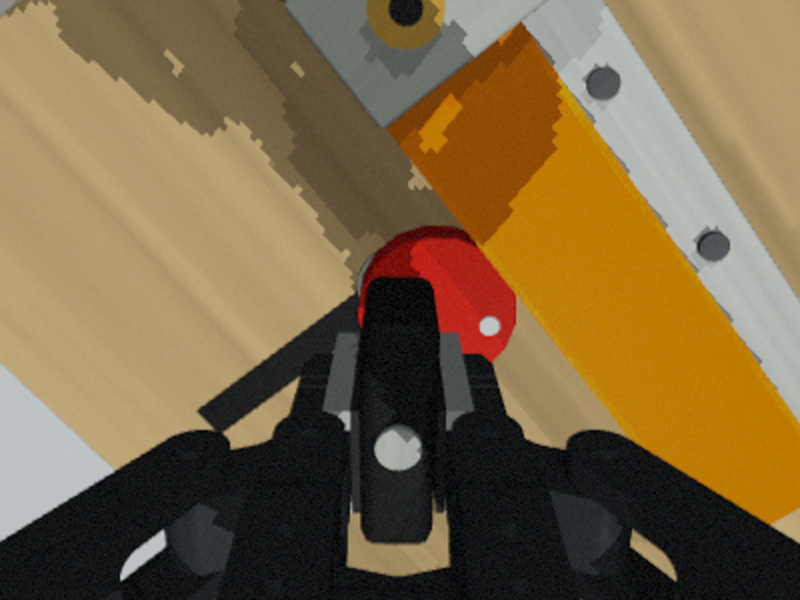

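The bar is still square in the fingers, with no slip, and the red lobe has just met the rail's side near (510,290). Continuing to tighten.

```bash
python3 -m crank '[[0,0,0,0,0,0.3,0.01],[0,0,0,0,0,0.6,0.01],[0,0,0,0,0,0.9,0.01],[0,0,0,0,0,1.2,0.01],[0,0,0,0,0,1.5,0.01],[0,0,0,0,0,1.8,0.01],[0,0,0,0,0,2.1,0.01],[0,0,0,0,0,2.4,0.01],[0,0,0,0,0,2.7,0.01],[0,0,0,0,0,3,0.01]]'|grep -E "time|force"
python3 -c "
from h import *
s=manip.sense();print(s['ft_torque'].round(3),np.degrees(np.arctan2(s['ee_rot'][1][0],s['ee_rot'][0][0])))"
```

```text
time: 34.4
ft_force: [-4.2, -1.8, 5.7]
gripper_force: 71.0
[-0.42   0.687 -0.724] 41.51837690002583
```

The torque jumped to 0.72 N m, which is slightly over snug. I'll ease back a little and re-approach.

```bash
python3 -m crank '[[0,0,0,0,0,-0.2,0.01],[0,0,0,0,0,-0.4,0.01],[0,0,0,0,0,-0.6,0.01],[0,0,0,0,0,-0.8,0.01],[0,0,0,0,0,-1.0,0.01],[0,0,0,0,0,-1.2,0.01],[0,0,0,0,0,-1.2,0.01],[0,0,0,0,0,-1.2,0.01],[0,0,0,0,0,-1.2,0.01],[0,0,0,0,0,-1.2,0.01]]'|grep -E "time|force"
python3 -c "
from h import *
s=manip.sense();print(s['ft_torque'].round(3),np.degrees(np.arctan2(s['ee_rot'][1][0],s['ee_rot'][0][0])))"
python3 -m crank '[[0,0,0,0,0,0.05,0.01],[0,0,0,0,0,0.1,0.01],[0,0,0,0,0,0.15,0.01],[0,0,0,0,0,0.2,0.01],[0,0,0,0,0,0.25,0.01],[0,0,0,0,0,0.3,0.01],[0,0,0,0,0,0.35,0.01],[0,0,0,0,0,0.4,0.01],[0,0,0,0,0,0.45,0.01],[0,0,0,0,0,0.5,0.01]]'|grep -E "time|force"
python3 -c "
from h import *
s=manip.sense();print(s['ft_torque'].round(3),np.degrees(np.arctan2(s['ee_rot'][1][0],s['ee_rot'][0][0])))"
```

```text
time: 35.4
ft_force: [-5.1, -1.6, 6.2]
gripper_force: 62.3
[-0.429  0.649 -0.218] 40.36321476451628
time: 36.4
ft_force: [-4.3, -2.4, 5.8]
gripper_force: 65.5
[-0.41   0.682 -0.357] 40.84297375425445
```

```bash
python3 -m crank '[[0,0,0,0,0,-0.2,0.01],[0,0,0,0,0,-0.4,0.01],[0,0,0,0,0,-0.6,0.01],[0,0,0,0,0,-0.8,0.01],[0,0,0,0,0,-1,0.01],[0,0,0,0,0,-1.2,0.01],[0,0,0,0,0,-1.4,0.01],[0,0,0,0,0,-1.6,0.01],[0,0,0,0,0,-1.8,0.01],[0,0,0,0,0,-2,0.01]]'|grep -E "time|force"
python3 -c "
from h import *
s=manip.sense();print(s['ft_torque'].round(3),np.degrees(np.arctan2(s['ee_rot'][1][0],s['ee_rot'][0][0])))"
```

```text
time: 37.4
ft_force: [-3.2, -2.4, 5.4]
gripper_force: 58.5
[-0.342  0.617  0.225] 38.91489334157042
```

```bash
python3 -m crank '[[0,0,0,0,0,-0.1,0.01],[0,0,0,0,0,-0.2,0.01],[0,0,0,0,0,-0.3,0.01],[0,0,0,0,0,-0.4,0.01],[0,0,0,0,0,-0.5,0.01],[0,0,0,0,0,-0.6,0.01],[0,0,0,0,0,-0.7,0.01],[0,0,0,0,0,-0.8,0.01],[0,0,0,0,0,-0.9,0.01],[0,0,0,0,0,-1,0.01]]'|grep -E "time|force"
python3 -c "
from h import *
s=manip.sense();print(s['ft_torque'].round(3),np.degrees(np.arctan2(s['ee_rot'][1][0],s['ee_rot'][0][0])))"
```

```text
time: 38.4
ft_force: [-3.1, -1.7, 5.4]
gripper_force: 58.6
[-0.406  0.659  0.092] 37.90748124312049
```

```bash
python3 -m crank '[[0,0,0,0,0,0.2,0.01],[0,0,0,0,0,0.4,0.01],[0,0,0,0,0,0.6,0.01],[0,0,0,0,0,0.8,0.01],[0,0,0,0,0,1,0.01],[0,0,0,0,0,1.2,0.01],[0,0,0,0,0,1.4,0.01],[0,0,0,0,0,1.6,0.01],[0,0,0,0,0,1.8,0.01],[0,0,0,0,0,2,0.01]]'|grep -E "time|force"
python3 -c "
from h import *
s=manip.sense();print(s['ft_torque'].round(3),np.degrees(np.arctan2(s['ee_rot'][1][0],s['ee_rot'][0][0])))"
```

```text
time: 39.4
ft_force: [-4.9, -2.8, 6.4]
gripper_force: 65.1
[-0.482  0.636 -0.416] 39.851328107099555
```

```bash
python3 -m crank '[[0,0,0,0,0,0.04,0.01],[0,0,0,0,0,0.08,0.01],[0,0,0,0,0,0.12,0.01],[0,0,0,0,0,0.16,0.01],[0,0,0,0,0,0.2,0.01],[0,0,0,0,0,0.24,0.01],[0,0,0,0,0,0.28,0.01],[0,0,0,0,0,0.32,0.01],[0,0,0,0,0,0.36,0.01],[0,0,0,0,0,0.4,0.01]]'|grep -E "time|force"
python3 -c "
from h import *
s=manip.sense();print(s['ft_torque'].round(3),np.degrees(np.arctan2(s['ee_rot'][1][0],s['ee_rot'][0][0])))"
```

```text
time: 40.4
ft_force: [-4.4, -1.4, 6.5]
gripper_force: 66.5
[-0.429  0.704 -0.551] 40.238146584360884
```

```bash
python3 -m crank '[[0,0,0,0,0,-0.4,0.01],[0,0,0,0,0,-0.8,0.01],[0,0,0,0,0,-1.2,0.01],[0,0,0,0,0,-1.2,0.01],[0,0,0,0,0,-1.2,0.01],[0,0,0,0,0,-1.2,0.03],[0,0,0,0,0,-1.2,0.06],[0,0,0,0,0,-1.2,0.0854],[0,0,0,0,0,-1.2,0.0854],[0,0,0,0,0,-1.2,0.0854]]'|grep -E "time|force|width"
python3 -m crank '[[0,0,0,0,0,0,0.0854],[0,0,0.01,0,0,0,0.0854],[0,0,0.03,0,0,0,0.0854],[0,0,0.06,0,0,0,0.0854],[-0.01,-0.02,0.1,0,0,0,0.0854],[-0.03,-0.05,0.14,0,0,0,0.0854],[-0.05,-0.08,0.18,0,0,0,0.0854],[-0.05,-0.08,0.18,0,0,0,0.0854],[-0.05,-0.08,0.18,0,0,0,0.0854],[-0.05,-0.08,0.18,0,0,0,0.0854]]'|grep -E "time|force|width"
python3 - <<'E'
from h import *
im=cams.grab_frame("wrist")
cv2.imwrite("pics/w7.png",cv2.resize(im[:,:,::-1],(800,600),interpolation=cv2.INTER_CUBIC))
E
```

```text
time: 41.4
ft_force: [-0.1, 0.4, 0.3]
width: 84.4
gripper_force: 0.0
time: 42.4
ft_force: [0.1, 0.4, -0.5]
width: 85.3
gripper_force: 0.0
```

View pics/w7.png

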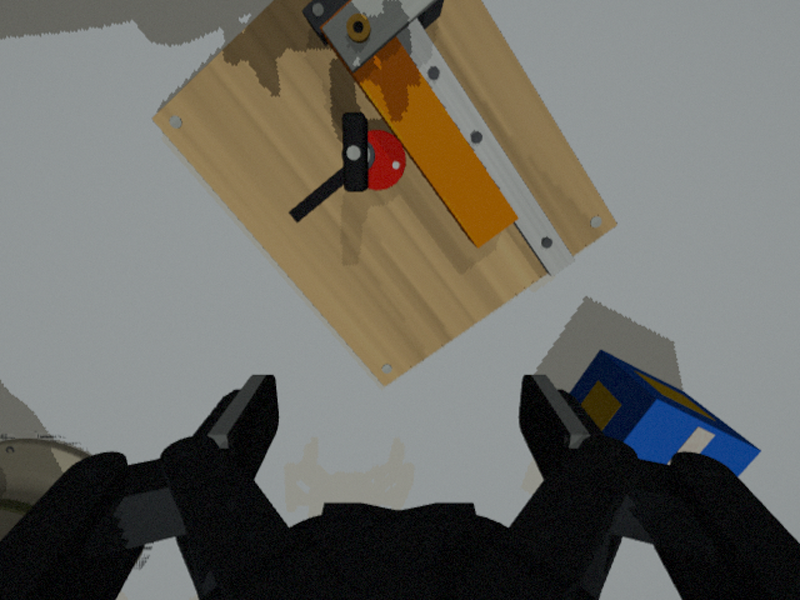

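The rail lies against the fence with the lobe on it. Its near top corners are at (517,217) and (478,247), and the bed's -y corners at (617,224) and (386,386). I'll check numerically that it's home.

Run:
```python
from h import *
c=cams.get_calibration("wrist");f=lambda u,v,z:ray(c,((u+.5)/1.25-.5,(v+.5)/1.25-.5),z)[:2]
a,b=f(386,386,18),f(617,224,18);ang=np.arctan2(*(b-a)[::-1]);print(np.degrees(ang),np.linalg.norm(b-a))
t=np.radians(-13.1);R=np.array([[np.cos(t),-np.sin(t)],[np.sin(t),np.cos(t)]]);o=(a+b)/2-R@[0,-160]
J=lambda u,v,z:(R.T@(f(u,v,z)-o)).round(1)
print(J(517.5,217,58),J(478,247,58),"left edge mid",J(420,166,58),"right mid",J(452,111,58))
```

```text
-12.956491480798489 267.72154056299837
[ 59.5 -89.1] [ 20.4 -89.7] left edge mid [20.7 -9.4] right mid [63.4  7.3]
```

The rail reads home in both axes, near end at y≈-89.5 against -90 and sides at x = 20 and 60. Handing in.

```bash
python3 -c "
from cell import job
print(job.job_done())"
```

```text
the job is handed in; nothing more can be done
None
```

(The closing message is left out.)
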